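# Thread the end plate onto the battery pack's two pins

### The job

Take the white insulating plate whose two holes match the two steel pins of the battery pack, thread it over both pins and set it down flat and fully home on top of the pack. Lower it in the hand, do not drop it, and let go. Leave the other two white plates where they lie.

Things in the scene. Friction and masses are not known exactly. Their poses are not given: they have to be found in the camera images.
- long_plate: The plate to fit: white plastic, flat on the bench, 120 x 40 mm, 10 mm thick, 0.04 to 0.08 kg, with two round through holes of 24 mm diameter on its long centre line, 84 mm apart (42 mm either side of the middle). Origin: centre of its underside; x along its length, y across, z up. Either end may go on either pin.
- pack_top (a point): Middle of the fixed battery pack's flat black top face (124 x 44 mm, 85 mm above the bench), half way between its pins: two upright steel pins, 8 mm diameter, tapered tips, 84 mm apart (42 mm either side along x), rising 30 mm above the face. x is the line of the pins, z up. The pack, copper cells in black frames, stands in an orange tray 190 x 120 mm with walls 30 mm high.
- short_plate: Wrong plate, to be left alone: white plastic, 80 x 40 x 10 mm, two 24 mm holes only 42 mm apart. Origin: centre of its underside; x along its length, z up.
- one_hole_plate: Wrong plate, to be left alone: white plastic, 120 x 40 x 10 mm, with a single 24 mm hole in its middle. Origin: centre of its underside; x along its length, z up.
Mind the look-alikes: they are no part of the job. What is shaped like the long_plate but orange or pink is not meant. Of the things that look like the part that bears pack_top, take the one that is farthest to the robot's right at the start.

How it is judged:
At the end, for the whole second after the job is handed in: The long two-hole plate lies at rest on the pack's top face with both pins through its holes: its middle within 12 mm of the middle of the top face, its length within 13 degrees of the line of the pins, its underside within 4 mm of the face and flat within 3.4 degrees (horizontal distance between long_plate and pack_top below 0.012 m and angle between the x axis of long_plate and the x axis of pack_top, either way round below 0.23 rad and z of long_plate in the frame of pack_top between -0.004 and 0.004 m and angle between long_plate's own z axis and vertical below 0.06 rad and linear speed of long_plate below 0.02 m/s); the robot touches nothing.
It fails at once if the long plate is dropped onto the pack (faster than 0.5 m/s when less than 50 mm above its top face) (horizontal distance between long_plate and pack_top below 0.03 m and z of long_plate in the frame of pack_top between -0.01 and 0.05 m and linear speed of long_plate above 0.5 m/s).
It fails at once if one of the other two plates is moved by more than 30 mm (distance of any of short_plate, one_hole_plate from where it was at the start of the episode above 0.03 m).
It also fails if it takes over 32 s, if anything falls off the work surface, if the arm or the gripper's body presses on something with over 40 N, if the wrist force passes 120 N, or if a joint passes its speed limit or range.

### The arm

A 7-joint arm with a two-finger parallel gripper is mounted at the origin on the work surface. World frame = base frame: x ahead of the robot, y to its left, z up, the work surface at z = 0. Lengths are in m, angles in rad, forces in N, time in s.
With the tool pointing down it reaches from about 0.4 to 0.9 m from the base axis. Payload 5.6 kg.
Tool frame: the origin (TCP) lies midway between the tips of the shut fingers; the grasp point (between the pads) lies 19 mm behind it; z points along the fingers, y is the line along which they close (so a half turn about z gives the same grasp; the last joint's range is limited). The gripper opens to 92 mm and grips with 3 to 60 N. Pads are 20 mm wide; open, the fingers measure 128 mm over their backs; the gripper's body (75 mm by 189 mm) begins 69 mm behind the grasp point.
Start: joints at [1.119, 0.468, -0.012, 1.603, 0.006, 1.071, -0.056], TCP at [0.258, -0.596, 0.215] pointing down, gripper open.
Joint ranges: [-2.53, 2.53], [-0.31, 2.02], [-1.57, 1.55], [0.28, 2.44], [-1.29, 4.43], [0.15, 1.84], [-2.92, 2.92]. Speed limits (rad/s): [2.57, 2.57, 3.14, 3.14, 3.14, 3.14, 3.14].

### API

Orientations are given as a 3x3 rotation matrix whose columns are the frame's x, y, z axes.
In Python, from station import env, effector, solver, viewer, workorder, search_frame, tip_of gives the robot as it stands. Calls block until the motion is done:
- env.reach(position, orientation): joint-space move of the TCP to a pose.
- env.movel(position, frame=None, rate=0.15): straight line of the TCP; frame=None keeps the orientation; rate is the mean speed in m/s.
- env.goto_joints(angles): joint-space move.
- effector.release() and effector.grasp(squeeze=None): open the fingers fully, or close them until they stop; squeeze is the grip in N (None keeps the last).
- env.pause(seconds).
- solver.inverse_kinematics(position, orientation): joint angles nearest the present ones, or None.
- env.sense(): the state.
- viewer.read_camera(name): name is "scene" or "side" or "wrist"; returns (picture, depth): 420x560x3 uint8, red, green, blue; 420x560 float32, m along the optical axis (not along the pixel's ray), 0 where there is no reading.
- viewer.camera_info(name): a dict with "intrinsics" (3x3 intrinsics, pixels), "eye" and "rotation" of the camera in the world; the wrist camera has in their place "T_tool_cam" (4x4, takes a point from camera to tool coordinates, whose origin is the TCP and whose axes are the flange's). Camera axes: x right, y up, looking along -z (the intrinsics and any distortion apply to the point x, -y, -z); pixel columns grow to the right and rows downward; lengths in m; the calibration is good to about 2 mm. The wrist camera is an equidistant fisheye: a pixel r from the principal point sees the ray r / f radians off the axis. A picture is of the moment at which its call begins: read the wrist's pose just before it. camera_info takes no time and is no camera call.
A pose or a line that the arm cannot do raises env.PlanningError and nothing moves.
- workorder.finish_job(): hands the job in; it is judged then, once.
Trained networks look in the newest picture that a camera, given by its name, has taken for a name from the list of things; names that differ only in an ending like _2 or _b are one class to them, and where a whole thing is asked for, a point or a joint stands for the part that bears it (a point fixed in the world has none). Each returns a list of dicts, best first, with "score" (0 to 1); they miss things now and then, are a little off and sometimes report something else, mostly with a low value. They report only what shows in the picture. A call takes as long as a camera call. They do not tell look-alikes from the thing itself.
- search_frame(camera, name): "at" ([x, y, z] in m, in world coordinates, good to about 4 mm: the middle of the surface that is visible of it).
- tip_of(camera, name): "at" ([x, y, z] in m, in world coordinates, good to about 4 mm: a listed point, or the origin of a listed thing).
The state is a dict: "t": time; "joint_positions": joint angles; "joint_velocities": joint speeds; "tau": joint torques, N m; "ee_pos": TCP position; "tcp_rot": TCP orientation; "wrist_force": force on the tool from outside, world axes, zero at the start; "moment": the same for the moment, N m; "gripper_width": finger opening in m; "grasp_force": force on a finger pad.
Only numpy, scipy, OpenCV 4.12 (cv2) and the standard library are available. Lean on these libraries where they do the work, as an engineer would, in place of code of your own. Each camera call takes 0.05 s, during which the arm holds its last target. There are 200 camera calls.

## Working session

There is one attempt and no reset: what is moved stays moved. The work goes in short steps, each a Python script; the robot and the scene stay as the last script left them, time stands still between calls to the robot, and variables do not carry over. Pictures are saved under pics/ and viewed, at most 10 in all, crops included, and the job is handed in when it is done.

```bash
mkdir -p pics; ls
cat > h.py <<'E'
import numpy as np, cv2
from station import env, effector, solver, viewer, workorder, search_frame, tip_of
def cloud(name):
    pic,d=viewer.read_camera(name); i=viewer.camera_info(name); K=np.array(i["intrinsics"])
    v,u=np.mgrid[:d.shape[0],:d.shape[1]]
    p=np.stack([(u-K[0,2])/K[0,0]*d,-(v-K[1,2])/K[1,1]*d,-d],-1)
    return pic,d,p@np.array(i["rotation"]).T+np.array(i["eye"])
def save(n,pic): cv2.imwrite(f"pics/{n}.png",cv2.cvtColor(pic,cv2.COLOR_RGB2BGR))
E
cat > s1.py <<'E'
from h import *
for c in ("scene","side"):
    pic,d,p=cloud(c); save(c+"1",pic); np.savez(c+"1.npz",pic=pic,d=d,p=p)
    for n in ("long_plate","pack_top","short_plate","one_hole_plate"):
        print(c,n,[(np.round(r["at"],3).tolist(),round(r["score"],2)) for r in tip_of(c,n)])
    print(viewer.camera_info(c))
print(viewer.camera_info("wrist")); print(env.sense()["t"])
E
python3 s1.py
```

```text
pics
scene long_plate [([0.656, -0.315, -0.001], 0.82), ([0.597, -0.19, -0.003], 0.67), ([0.433, -0.166, -0.002], 0.62)]
scene pack_top [([0.506, 0.394, 0.083], 0.9), ([0.555, 0.15, 0.087], 0.87)]
scene short_plate []
scene one_hole_plate [([0.598, -0.054, -0.002], 0.66)]
{'intrinsics': array([[455.20712286,   0.        , 282.45532773],
       [  0.        , 455.20712286, 201.06641819],
       [  0.        ,   0.        ,   1.        ]]), 'eye': array([0.95616164, 0.56599975, 0.69547584]), 'rotation': array([[-0.79629483, -0.41470491,  0.44037982],
       [ 0.60490818, -0.54495106,  0.58061556],
       [-0.00079867,  0.72873053,  0.6848001 ]])}
side long_plate [([0.599, -0.186, 0.0], 0.64), ([0.658, -0.314, -0.002], 0.58)]
side pack_top [([0.499, 0.398, 0.085], 0.88), ([0.554, 0.149, 0.082], 0.56)]
side short_plate [([0.555, 0.149, 0.082], 0.55), ([0.517, -0.355, -0.001], 0.45)]
side one_hole_plate [([0.596, -0.057, 0.003], 0.74), ([0.514, -0.358, -0.001], 0.27)]
{'intrinsics': array([[425.77094545,   0.        , 281.01557429],
       [  0.        , 425.77094545, 213.02280584],
       [  0.        ,   0.        ,   1.        ]]), 'eye': array([-0.01853334,  0.81663126,  0.69330351]), 'rotation': array([[-8.16912126e-01,  3.09038241e-01, -4.86980435e-01],
       [-5.76762140e-01, -4.37877825e-01,  6.89643708e-01],
       [-1.11655287e-04,  8.44250185e-01,  5.35949263e-01]])}
{'intrinsics': array([[325.1922621 ,   0.        , 280.31669916],
       [  0.        , 325.1922621 , 202.18961097],
       [  0.        ,   0.        ,   1.        ]]), 'T_tool_cam': array([[ 1.16503178e-04,  9.64740523e-01,  2.63202792e-01,
         7.39068774e-02],
       [ 9.99999980e-01, -1.54781375e-04,  1.24697343e-04,
         9.88760262e-04],
       [ 1.61039470e-04,  2.63202773e-01, -9.64740522e-01,
        -1.69927066e-01],
       [ 0.00000000e+00,  0.00000000e+00,  0.00000000e+00,
         1.00000000e+00]])}
0.5
```

View pics/scene1.png

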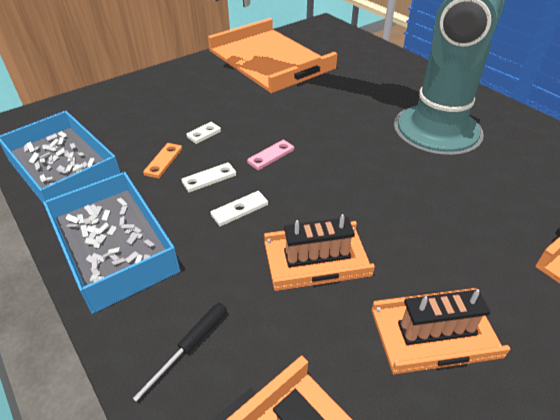

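View pics/side1.png

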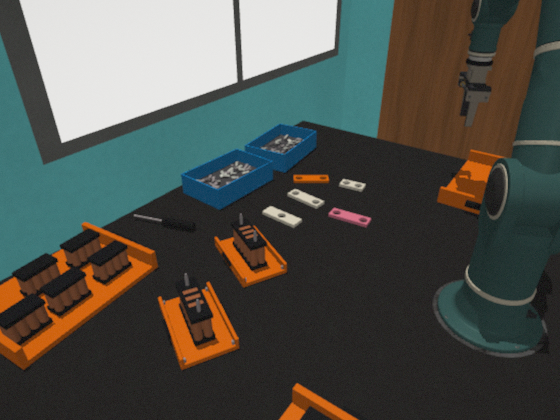

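Candidates in the scene picture are:
- **Plates:** white two-hole long plate (209,177), white one-hole plate (239,208), white short plate (203,132), orange look-alike (163,160) and pink look-alike (271,154). I choose (209,177).
- **Packs:** one at (318,240) with y=0.15 and one at (440,310) with y=0.39. I choose (318,240), which is farther to the robot's right.

Next I fit both poses and view a close crop.

```bash
cat > s2.py <<'E'
import numpy as np, cv2
for c in ("scene","side"):
    z=np.load(c+"1.npz"); pic,p=z["pic"],z["p"]; 
    sat=pic.max(-1).astype(int)-pic.min(-1)
    def fit(m,name):
        q=p[m]; r=cv2.minAreaRect((q[:,:2]*1000).astype(np.float32)); b=cv2.boxPoints(r)
        e=max([b[1]-b[0],b[2]-b[1]],key=np.linalg.norm); a=np.degrees(np.arctan2(e[1],e[0]))
        print(c,name,len(q),np.round(r[0],1),np.round(r[1],1),"ang",round(float((a+90)%180-90),1),"z",np.round(np.percentile(q[:,2],[5,50,95]),4))
    near=lambda x,y,r: np.hypot(p[...,0]-x,p[...,1]-y)<r
    fit(near(.598,-.188,.085)&(p[...,2]>.006)&(p[...,2]<.02)&(pic.min(-1)>110)&(sat<60),"plate")
    fit(near(.555,.15,.09)&(p[...,2]>.078)&(p[...,2]<.091),"top")
    m=near(.555,.15,.09)&(p[...,2]>.096)&(p[...,2]<.125)
    n,l,s,cen=cv2.connectedComponentsWithStats(m.astype(np.uint8))
    for i in range(1,n):
        if s[i,4]>5: print(" pin",np.round(cen[i]),s[i,4],np.round(np.median(p[l==i],0),4),p[l==i][:,2].max())
a=cv2.resize(np.load("scene1.npz")["pic"][110:300,140:390],None,fx=3,fy=3,interpolation=cv2.INTER_CUBIC)
cv2.imwrite("pics/crop1.png",a[:,:,::-1])
E
python3 s2.py
```

```text
scene plate 520 [ 600.  -190.1] [ 45.6 121.6] ang -6.1 z [0.0067 0.0089 0.0109]
scene top 1257 [556.3 149.6] [ 47.5 124.8] ang -26.5 z [0.0805 0.0839 0.0858]
 pin [342. 219.] 33 [0.5208 0.1694 0.1052] 0.11389150582843255
 pin [297. 225.] 33 [0.5948 0.1319 0.107 ] 0.11433970577204577
side plate 150 [ 595.1 -187.3] [ 43.5 120.1] ang -6.5 z [0.0061 0.0072 0.0089]
side top 522 [551.8 150.8] [ 45.5 128. ] ang -27.2 z [0.0798 0.0822 0.0844]
 pin [241. 217.] 17 [0.5882 0.1338 0.105 ] 0.11116911640890192
 pin [255. 234.] 18 [0.5128 0.172  0.104 ] 0.11239958235924352
```

View pics/crop1.png

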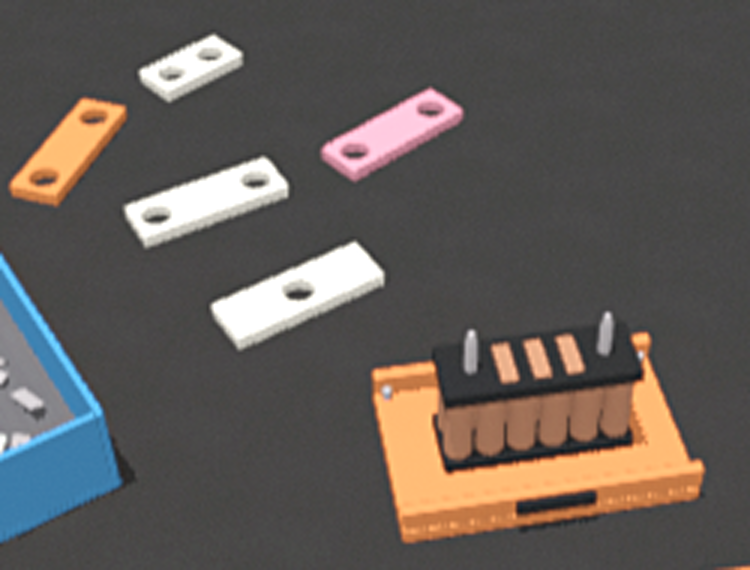

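The crop confirms the choices: the white long two-hole plate is at crop (207,200), and the right-hand pack has both pins, at (470,350) and (606,333). Both fits agree with the given sizes. I move above the plate and check with the wrist camera.

```bash
cat >> h.py <<'E'
def down(deg):
    a=np.radians(deg); c,s=np.cos(a),np.sin(a)
    return np.array([[c,-s,0],[s,c,0],[0,0,1]])@np.diag([1.,-1,-1])
def best(pos,deg):
    q0=np.array(env.sense()["joint_positions"]); o=[]
    for d in (deg,deg+180):
        q=solver.inverse_kinematics(pos,down(d))
        if q is not None: o.append((np.abs(np.array(q)-q0).max(),d,np.round(q,2)))
    return sorted(o,key=lambda t:t[0])
def wrist():
    s=env.sense(); pic,d=viewer.read_camera("wrist"); i=viewer.camera_info("wrist"); K=np.array(i["intrinsics"]); T=np.array(i["T_tool_cam"])
    v,u=np.mgrid[:d.shape[0],:d.shape[1]]; x,y=u-K[0,2],v-K[1,2]; r=np.hypot(x,y)+1e-9; th=r/K[0,0]
    ray=np.stack([x/r*np.sin(th),-y/r*np.sin(th),-np.cos(th)],-1)
    R=np.array(s["tcp_rot"]); eye=R@T[:3,3]+np.array(s["ee_pos"]); ray=ray@T[:3,:3].T@R.T
    cosz=np.cos(th); return pic,d,eye+ray*(d/cosz)[...,None],eye,ray
E
cat > s3.py <<'E'
from h import *
P=[.598,-.189,.16]
b=best(P,-6.3); print(b,best([.554,.150,.2],-27)); 
env.reach(P,down(b[0][1])); s=env.sense(); print(s["t"],s["ee_pos"],s["wrist_force"])
pic,d,p,eye,ray=wrist(); save("wrist1",pic); np.savez("w1.npz",pic=pic,d=d,p=p,eye=eye,ray=ray)
for n in ("long_plate",): print([(np.round(r["at"],3),r["score"]) for r in tip_of("wrist",n)])
pl=eye+ray*((.010-eye[2])/ray[...,2])[...,None]
m=((pic.min(-1)>120)&(np.ptp(pic.astype(int),axis=-1)<50)&(np.hypot(pl[...,0]-.598,pl[...,1]+.189)<.08)).astype(np.uint8)
n,l,st,_=cv2.connectedComponentsWithStats(m); k=1+np.argmax(st[1:,4])
print("depth z",np.percentile(p[l==k][:,2],[5,50,95]))
r=cv2.minAreaRect((pl[l==k][:,:2]*1000).astype(np.float32)); print(r,cv2.boxPoints(r))
cs,h=cv2.findContours((l==k).astype(np.uint8),cv2.RETR_CCOMP,cv2.CHAIN_APPROX_NONE)
for c,hh in zip(cs,h[0]):
    if hh[3]>=0 and len(c)>20:
        q=pl[c[:,0,1],c[:,0,0],:2]; print("hole",cv2.minEnclosingCircle((q*1000).astype(np.float32)))
E
python3 s3.py
```

```text
[(np.float64(1.4232673922170718), -6.3, array([ 0.33,  0.49, -0.11,  1.7 ,  0.06,  0.95, -1.48])), (np.float64(1.453737112531018), 173.7, array([ 0.72,  0.58, -0.64,  1.68,  0.4 ,  1.02,  1.4 ]))] [(np.float64(0.8748742407770334), 153, array([ 0.34,  0.52, -0.89,  1.77,  0.46,  1.07,  0.4 ])), (np.float64(2.5029103907307726), -27, array([ 0.07,  0.41, -0.5 ,  1.78,  0.23,  1.01, -2.56]))]
2.425 [ 0.59765939 -0.19046224  0.16010127] [-1.03898547  0.1654822  -0.08999834]
[(array([ 0.599, -0.192,  0.004]), 0.8), (array([ 0.436, -0.168,  0.003]), 0.79)]
depth z [0.00728444 0.00989366 0.01111318]
((599.3607177734375, -190.51385498046875), (40.86521530151367, 119.65045928955078), 82.89714813232422) [[ 537.46814 -203.39221]
 [ 656.2003  -218.1871 ]
 [ 661.2533  -177.6355 ]
 [ 542.5211  -162.8406 ]]
hole ((559.288330078125, -185.79547119140625), 12.519155502319336)
hole ((641.5570678710938, -195.29286193847656), 12.330342292785645)
```

The wrist view gives the plate centre as (0.600,-0.1905) at -6.9°, with holes 83 mm apart, which matches. Next I grasp it.

```bash
cat > s4.py <<'E'
from h import *
R=down(-6.9)
env.movel([.600,-.1905,.05],R,rate=.15); s=env.sense(); print(s["t"],s["ee_pos"])
c=2*np.array([.600,-.1905])-s["ee_pos"][:2] if np.hypot(*(s["ee_pos"][:2]-[.600,-.1905]))<.006 else [.6,-.1905]
env.movel([*c,.004],R,rate=.06); s=env.sense(); print(s["t"],s["ee_pos"],s["wrist_force"])
effector.grasp(squeeze=25); s=env.sense(); print(s["t"],s["gripper_width"],s["grasp_force"],s["wrist_force"])
env.movel([*c,.17],R,rate=.15); s=env.sense(); print(s["t"],s["ee_pos"],s["gripper_width"],s["grasp_force"],s["wrist_force"])
print(best([.554,.150,.17],-27)); pic,d,p,eye,ray=wrist(); save("wrist2",pic)
E
python3 s4.py
```

```text
3.4083 [ 0.60074992 -0.1906754   0.05085126]
4.325 [ 0.59955163 -0.190378    0.00421757] [ 0.46780252 -0.7565113   0.4303215 ]
5.1583 0.039405815957287774 25.000070929527283 [-0.44077963  1.06227345 -0.35657166]
6.4167 [ 0.59855397 -0.19017522  0.16890585] 0.03949334043170194 24.999886751174927 [ 0.44594077 -0.51570921 -1.16337859]
[(np.float64(0.9355595661117548), -27, array([-0.22,  0.4 , -0.13,  1.83,  0.07,  0.92, -2.42])), (np.float64(1.9013876979086084), 153, array([ 0.27,  0.53, -0.78,  1.8 ,  0.43,  1.  ,  0.42]))]
```

View pics/wrist2.png

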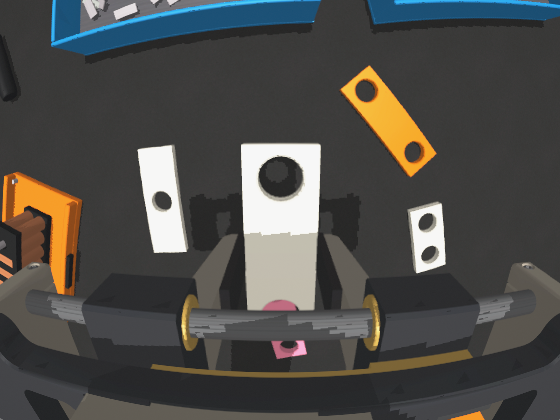

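The plate is held centred and level, with holes at (281,177) and (281,310) and the neighbours undisturbed. Next I stop short of the pack so the wrist camera can see its top unobstructed.

```bash
cat > s5.py <<'E'
from h import *
R=down(-27); 
W=np.array([.5565,.150])-.13*R[:2,0]
try: env.movel([*W,.19],R,rate=.3)
except env.PlanningError as e:
    print(e); env.reach([*W,.19],R)
s=env.sense(); print(s["t"],s["ee_pos"],s["gripper_width"])
pic,d,p,eye,ray=wrist(); save("wrist3",pic); np.savez("w3.npz",pic=pic,d=d,p=p,eye=eye,ray=ray)
print([(np.round(r["at"],4),r["score"]) for r in tip_of("wrist","pack_top")])
near=np.hypot(p[...,0]-.5565,p[...,1]-.15)<.09
m=near&(p[...,2]>.078)&(p[...,2]<.091); q=p[m]; r=cv2.minAreaRect((q[:,:2]*1000).astype(np.float32)); b=cv2.boxPoints(r)
e=max([b[1]-b[0],b[2]-b[1]],key=np.linalg.norm); print(r,np.degrees(np.arctan(e[1]/e[0])),np.median(q[:,2]))
m=near&(p[...,2]>.094)&(p[...,2]<.125)
n,l,st,cen=cv2.connectedComponentsWithStats(m.astype(np.uint8))
for i in range(1,n):
    if st[i,4]>8: print("pin",np.round(cen[i]),st[i,4],np.round(np.median(p[l==i],0),4),p[l==i][:,2].max())
E
python3 s5.py
```

```text
8.05 [0.44096096 0.20793644 0.18983917] 0.03972845207022136
[(array([0.5589, 0.145 , 0.0849]), 0.79), (array([0.4968, 0.3987, 0.0854]), 0.75), (array([0.4448, 0.2041, 0.1881]), 0.33)]
((550.11474609375, 152.02398681640625), (44.39182662963867, 110.20952606201172), 63.16044235229492) -26.839552 0.08490376914719411
pin [279.   3.] 62 [0.59   0.1321 0.1022] 0.10952378643536864
pin [280. 100.] 87 [0.5174 0.1684 0.1111] 0.11628843266939046
```

View pics/wrist3.png

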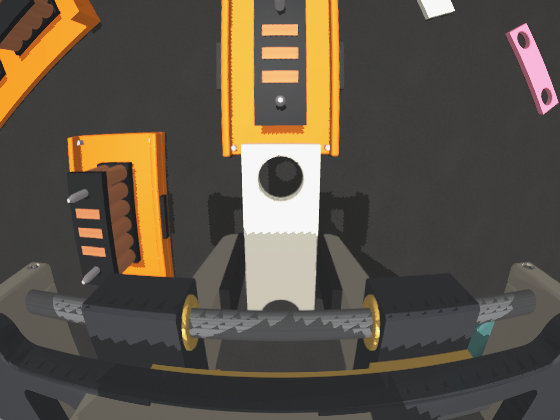

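The near pin is at (280,100) and the far pin at (280,5). Both line up with the plate axis (hole at 281,177). The pack middle is (0.5558,0.1494) at -26.9°, with the top at 0.085. I move over it and descend until the pins are just above the plate, then check.

```bash
cat > s6.py <<'E'
from h import *
R=down(-26.9); C=np.array([.5558,.1494])
env.movel([*C,.16],R,rate=.15); s=env.sense(); print(s["t"],s["ee_pos"])
C2=C+(C-s["ee_pos"][:2])
env.movel([*C2,.122],R,rate=.08); s=env.sense(); print(s["t"],s["ee_pos"],s["wrist_force"])
pic,d,p,eye,ray=wrist(); a=pic[120:340,170:390]
b,_,_=cloud("scene"); b=b[160:300,230:410]
save("chk",np.hstack([cv2.resize(a,(360,360)),cv2.resize(b,(440,360))]))
E
python3 s6.py
```

```text
9.1833 [0.55512603 0.15010852 0.16011332]
9.8083 [0.5564146  0.14877124 0.12166712] [-0.28549872  0.23749222 -0.73455459]
```

View pics/chk.png

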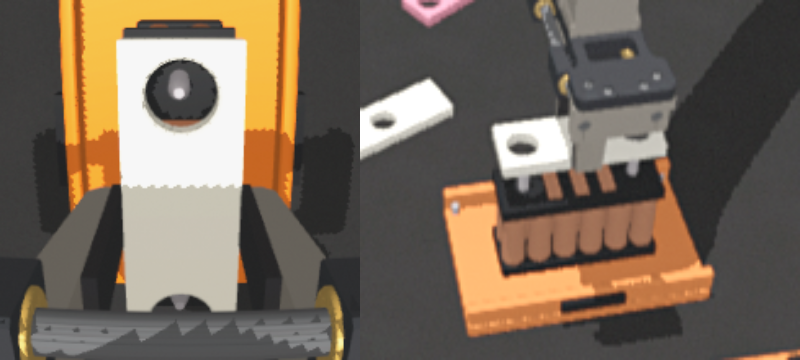

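The front pin tip (179,90) sits inside its hole, which is centred at (181,95), and the rear pin shows in the rear hole at (180,300). The scene view also has the pins under both holes. I lower with force checks, let go and retreat.

```bash
cat > s7.py <<'E'
from h import *
R=down(-26.9); C=np.array([.5555,.1496])
for z in (.105,.093,.0905,.0895,.089,.0885):
    env.movel([*C,z],R,rate=.05); s=env.sense(); f=np.array(s["wrist_force"]); print(s["t"],np.round(s["ee_pos"],4),np.round(f,1))
    if np.abs(f).max()>6: break
if s["ee_pos"][2]<.0925:
    effector.release(); s=env.sense(); print(s["t"],s["gripper_width"],s["wrist_force"])
    env.movel([*C,.2],R,rate=.15); print(env.sense()["t"])
    b,d,p=cloud("scene"); save("fin",cv2.resize(b[160:300,230:410],(720,560)))
    m=(np.hypot(p[...,0]-.5558,p[...,1]-.1494)<.08)&(p[...,2]>.09)&(p[...,2]<.1)&(b.min(-1)>120)&(np.ptp(b.astype(int),axis=-1)<50)
    q=p[m]; print(cv2.minAreaRect((q[:,:2]*1000).astype(np.float32)),np.percentile(q[:,2],[5,50,95]))
E
python3 s7.py
```

```text
10.4 [0.5553 0.1496 0.1046] [-0.1 -0.4  0.1]
10.7917 [0.5552 0.1495 0.0925] [-0.3  0.8 -0.4]
11.0417 [0.5555 0.1496 0.0904] [-0.4  0.2 -1.1]
11.2917 [0.5555 0.1496 0.0895] [-0.4  0.2 -0.3]
11.5417 [0.5555 0.1496 0.089 ] [-0.2  0.4 -0.1]
11.7917 [0.5555 0.1496 0.089 ] [-2.2 -1.2  4.8]
12.675 0.09174883824908045 [ 0.04330659  0.52230465 -0.11077775]
13.5667
((555.9960327148438, 148.95370483398438), (43.62215042114258, 120.55268096923828), 62.80479049682617) [0.09124505 0.09375077 0.09553813]
```

View pics/fin.png

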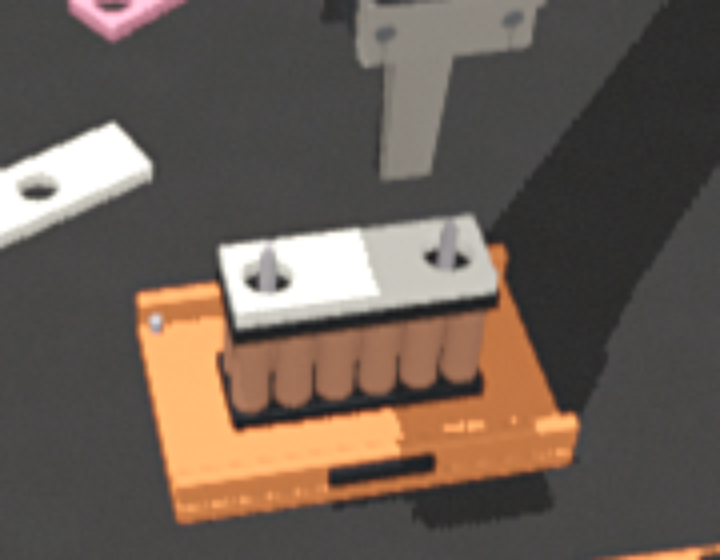

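The plate lies flat on the pack, with both pins through the holes at (268,270) and (448,250). The gripper is clear.

```bash
python3 -c "
from h import *
print(workorder.finish_job())"
```

```text
the job is handed in; nothing more can be done
None
```

The long two-hole plate sits flat and fully home over both pins of the right-hand pack, lowered in the hand and released with the gripper clear; I handed the job in at about 13.6 s of the 32 s and got no verdict back.

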